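# Bottom the press stop screw and lock it with its jam nut

## Robot

A 6-joint arm with a two-finger parallel gripper is mounted at the origin on the work surface. World frame = base frame: x ahead of the robot, y to its left, z up, the work surface at z = 0. Lengths are in mm, angles in rad, forces in N, time in s.
With the tool pointing down it reaches from about 350 to 975 mm from the base axis. Payload 7.1 kg.
Tool frame: the origin (TCP) lies at the very end of the fingers, on their centre line; the grasp point (between the pads) lies ctrl.hold_point_z behind it (ctrl.hold_point_z is the distance from the TCP to the grasp point, in mm); z points along the fingers, y is the line along which they close (so a half turn about z gives the same grasp; the last joint's range is limited). The gripper opens to 88 mm and grips with 3 to 60 N. Pads are 20 mm wide; open, the fingers measure 115 mm over their backs; the gripper's body (75 mm by 178 mm) begins 61 mm behind the grasp point.
Start: joints at [1.309, 0.423, 1.63, -0, 1.089, -0.019], TCP at [150.232, 606.659, 222.675] pointing down, gripper open.
Joint ranges: [-3, 3], [-0.9, 2.11], [0.09, 2.58], [-1.31, 4.45], [0.11, 2.69], [-2.54, 2.54]. Speed limits (rad/s): [2.39, 2.39, 3.01, 3.14, 3.14, 3.14].

## Interface

Orientations are given as a rotation vector (axis times angle).
In Python, from workcell import ctrl gives the robot as it stands. The module is installed in compiled form; this text tells all that it offers.
- The arm moves only by the shell command python3 -m creep 'ROWS'. ROWS is JSON, a list of rows, each an object with "translation": the shift along the tool's x, y, z in mm, a list of three; "angular": the turn, a rotation vector about the tool's x, y, z in rad, a list of three; "jaw": the opening, from 0 (shut) to 1 (fully open). A call has exactly 8 rows; each row is the pose to reach, as a shift and turn from the pose commanded when the call began, along the tool's axes at that moment; what a row does not reach only later rows make up. A row lasts 1/8 s, in which the tool goes at most 62.5 mm and 10.7 degrees, less where a joint would pass 70% of its speed; a pose out of reach is approached as far as the arm can. A call with a gripper value outside its range is refused whole. The fingers move at their own pace and stop on an object; the grip force is fixed at half the most. Time passes only in rows, so rows that repeat a pose let the fingers close, or fill a call up. It gives the time, the measured TCP pose, the force, the opening and the grip force at its end, in the units of the state.
- ctrl.get_obs(): the state, without advancing time (a new reading comes with each control period).
- ctrl.get_image(name): name is "scene" or "top" or "wrist"; returns the picture (480x640x3 uint8, red, green, blue); there is no depth.
- ctrl.camera_info(name): a dict with "camera_matrix" (3x3 intrinsics, pixels), "world_from_camera" (4x4, takes a point from camera to world coordinates). Camera axes: x right, y up, looking along -z (the intrinsics and any distortion apply to the point x, -y, -z); pixel columns grow to the right and rows downward; lengths in mm; the calibration is good to about 2 mm. A picture is of the moment at which its call begins: read the wrist's pose just before it. camera_info takes no time and is no camera call; for the wrist camera it gives the pose at the moment of the call.
- ctrl.close_job(): hands the job in; it is judged then, once.
Trained networks look in the newest picture that a camera, given by its name, has taken for a name from the list of things; names that differ only in an ending like _2 or _b are one class to them, and where a whole thing is asked for, a point or a joint stands for the part that bears it (a point fixed in the world has none). Each returns a list of dicts, best first, with "score" (0 to 1); they miss things now and then, are a little off and sometimes report something else, mostly with a low value. They report only what shows in the picture. A call takes as long as a camera call. They do not tell look-alikes from the thing itself.
- ctrl.look_for(camera, label): "rect" ([left, top, right, bottom] in pixels, round what is visible of it).
The state is a dict: "t": time; "qpos": joint angles; "qvel": joint speeds; "joint_torque": joint torques, N m; "ee_pos": TCP position; "orientation": TCP orientation; "ft_force": force on the tool from outside, world axes, zero at the start; "moment": the same for the moment, N m; "width": finger opening in mm; "grasp_force": force on a finger pad.
Only numpy, scipy, OpenCV 4.12 (cv2) and the standard library are available. Lean on these libraries where they do the work, as an engineer would, in place of code of your own. Each camera call takes 0.05 s, during which the arm holds its last target. There are 200 camera calls.

## Task

Set and lock the press stop: turn the smooth black ball knob clockwise until the stop screw bottoms on the anvil below it. Then run the big hex jam nut clockwise down the screw, regripping as needed, until it is hard down on its washer and will turn no further, so that the setting is locked; stop as soon as it comes up solid, for wrenching on would twist the boss round in the casting. Leave the screw bottomed, let go, and leave the mallet, the bin, the tape measure and the spanner where they are.

Things in the scene. Friction and masses are not known exactly. Their poses are not given: they have to be found in the camera images.
- fixture: Grey cast C-frame stop fixture bolted to the bench, base 200 x 130 x 14 mm. Origin on the vertical screw axis at bench level; x points to its column (85 mm from the axis), z up. Its arm's top is at 78 mm; on it stands a steel boss, 46 mm across, top at 100 mm, with a washer on it; above that, on the axis, the jam nut and the ball knob.
- seat (a point): Centre of the boss's flat top, on the screw axis, 100 mm above the bench. On it lies the jam nut's lock washer, 49 mm across, whose thickness differs from time to time (2.5 to 5.5 mm) and is not measured: where the nut comes down hard must be felt.
- ball (a point): Centre of the smooth black ball knob (42 mm diameter) on the stop screw, 159 to 164 mm above the bench, on the screw axis; below it a 22 mm neck goes into the nut. Screw and nut only turn about the upright axis, sinking 3 mm per radian clockwise. The ball slips in the fingers unless the pads span its equator (grip about 25 N).
- stop_screw (a joint): Angle of the stop screw and its ball knob in rad, growing as it is turned clockwise seen from above (the screw sinks). It starts between 0.5 and 1.2 and comes up hard against the anvil at 1.9. Turning drag 0.1 N m; stays where left.
- jam_nut: Steel hex jam nut, 55 mm across flats, 63.5 across corners, 22 thick, between washer and ball. Origin: centre of its underside, z up; x is square to one flat, so flats face every 60 degrees from x. It starts 5 to 9 mm above the washer. Turning drag 0.2 N m; after touching the washer it still turns about 0.35 rad, squeezing it, then stops solid (torque jumps by 0.4 N m or more). Stays as left.
- mallet: Rubber mallet lying 120 mm or more to the fixture's left, wooden handle, 220 mm long, head 60 mm thick; leave alone.
- parts_bin: Open yellow plastic bin 160 x 110 x 70 mm with spare fasteners, on the fixture's right; leave alone.
- tape_measure: Black and red tape measure, 70 x 38 x 62 mm, on the robot's side of the fixture; leave alone.
- spanner: Open-ended spanner, 180 mm, lying flat beyond the fixture; leave alone.
- boss: The steel boss, a bush 46 mm across and 22 mm tall pressed into the fixture's arm; origin at the centre of its underside, 78 mm above the bench, x along the fixture's x at the start (a small screw head marks its -x side). It holds up to 0.9 N m; wrenched harder through the solid nut it slips round clockwise and is spoilt beyond 23 degrees.
Mind the look-alikes: they are no part of the job. Of the things shaped like the fixture, the grey one is meant.

How it is judged (in metres and radians):
On the way, in this order (a step that is already met when the one before it is completed fails the run):
1. the stop screw is turned down until it bottoms on the anvil (value of joint stop_screw above 1.8 rad), for 0.2 s.
2. the jam nut is run hard down on its washer, clamping it with at least 18 N (contact force between jam_nut and fixture above 18 N), for 0.2 s.
At the end, for the whole second after the job is handed in: The stop screw is still bottomed (1.78 rad or more of 1.9), the jam nut is hard down on the washer on the fixture and still clamps it with at least 15 N with nothing holding it (solid is about 28 N), and the nut is at rest (value of joint stop_screw above 1.78 rad and contact force between jam_nut and fixture above 15 N and linear speed of jam_nut below 0.01 m/s and angular speed of jam_nut below 0.05 rad/s); the robot touches nothing.
It fails at once if the boss is twisted in the casting by more than 0.4 rad (23 degrees) (angle between the x axis of boss and the x axis of fixture, either way round above 0.4 rad).
It fails at once if the mallet, bin, tape measure or spanner is moved by more than 20 mm (distance of any of mallet, parts_bin, tape_measure, spanner from where it was at the start of the episode above 0.02 m).
It also fails if it takes over 59 s, if anything falls off the work surface, if the arm or the gripper's body presses on something with over 40 N, if the wrist force passes 120 N, or if a joint passes its speed limit or range.

## Working session

There is one attempt and no reset: what is moved stays moved. The work goes in short steps, Python scripts to look and compute and a shell command to move; the robot and the scene stay as the last step left them, time stands still between calls to the robot, and variables do not carry over. Pictures are saved under pics/ and viewed, at most 10 in all, crops included, and the job is handed in when it is done.

```bash
mkdir -p pics; cat > h.py <<'E'
import numpy as np,cv2
from workcell import ctrl
def snap(c,f=None):
    i=ctrl.camera_info(c); im=ctrl.get_image(c)
    if f: cv2.imwrite('pics/'+f,cv2.cvtColor(im,cv2.COLOR_RGB2BGR))
    return im,i
def ray(i,u,v):
    K=np.array(i['camera_matrix']);T=np.array(i['world_from_camera'])
    d=np.linalg.inv(K)@[u,v,1]; d=T[:3,:3]@(d*[1,-1,-1]); return T[:3,3],d/np.linalg.norm(d)
def proj(i,p):
    K=np.array(i['camera_matrix']);T=np.array(i['world_from_camera'])
    c=np.linalg.inv(T)@np.r_[p,1]; c=c[:3]*[1,-1,-1]; q=K@c; return q[:2]/q[2]
def tri(rs):
    A=0;b=0
    for o,d in rs:
        P=np.eye(3)-np.outer(d,d);A=A+P;b=b+P@o
    x=np.linalg.solve(A,b); return x,[np.linalg.norm((np.eye(3)-np.outer(d,d))@(x-o)) for o,d in rs]
E
python3 - <<'E'
from h import *
a,i=snap('scene');b,j=snap('top')
cv2.imwrite('pics/a.png',cv2.cvtColor(cv2.resize(np.vstack([a,b]),(450*1,675))if 0 else np.hstack([cv2.resize(a,(400,300)),cv2.resize(b,(400,300))]),cv2.COLOR_RGB2BGR))
cv2.imwrite('pics/scene.png',cv2.cvtColor(a,cv2.COLOR_RGB2BGR));cv2.imwrite('pics/top.png',cv2.cvtColor(b,cv2.COLOR_RGB2BGR))
for c in('scene','top'):
  for l in('ball','jam_nut','fixture'):
    print(c,l,[(np.round(r['rect']).tolist(),round(r['score'],2)) for r in ctrl.look_for(c,l)])
print({k:np.round(v,3).tolist() for k,v in ctrl.get_obs().items()},ctrl.hold_point_z)
for i_ in(i,j):print(np.round(i_['world_from_camera'],2).tolist(),np.round(i_['camera_matrix'],1).tolist(),[k for k in i_])
E
```

```text
scene ball [([141.0, 231.0, 161.0, 255.0], 0.55)]
scene jam_nut [([354.0, 200.0, 386.0, 222.0], 0.77), ([139.0, 241.0, 168.0, 267.0], 0.76), ([379.0, 358.0, 411.0, 387.0], 0.76)]
scene fixture [([340.0, 340.0, 448.0, 451.0], 0.87), ([321.0, 190.0, 417.0, 280.0], 0.69), ([122.0, 233.0, 221.0, 327.0], 0.61)]
top ball [([452.0, 394.0, 475.0, 421.0], 0.92), ([240.0, 219.0, 263.0, 244.0], 0.77), ([395.0, 95.0, 415.0, 120.0], 0.69)]
top jam_nut [([438.0, 388.0, 467.0, 423.0], 0.94), ([387.0, 106.0, 417.0, 135.0], 0.78), ([239.0, 223.0, 273.0, 254.0], 0.71)]
top fixture [([356.0, 78.0, 432.0, 186.0], 0.79), ([406.0, 345.0, 476.0, 447.0], 0.71), ([223.0, 192.0, 300.0, 297.0], 0.64), ([329.0, 218.0, 407.0, 314.0], 0.37)]
{'t': 0.4, 'qpos': [1.309, 0.423, 1.63, 0.0, 1.089, -0.019], 'qvel': [0.002, -0.003, 0.001, 0.001, 0.001, 0.001], 'joint_torque': [-0.001, -54.402, -27.367, 0.064, 0.019, -0.0], 'ee_pos': [150.187, 606.591, 222.561], 'orientation': [-0.38, -3.118, 0.0], 'ft_force': [0.242, 0.191, 0.818], 'moment': [0.017, 0.038, -0.004], 'grasp_force': 0.0, 'width': 88.183} 18.700000000000003
[[0.75, -0.56, 0.34, 949.37], [0.66, 0.65, -0.38, -417.2], [-0.01, 0.51, 0.86, 1161.52], [0.0, 0.0, 0.0, 1.0]] [[568.6, 0.0, 320.5], [0.0, 568.6, 247.4], [0.0, 0.0, 1.0]] ['camera_matrix', 'world_from_camera']
[[0.09, 0.97, -0.21, 323.2], [-1.0, 0.09, -0.02, 45.18], [-0.0, 0.21, 0.98, 1115.66], [0.0, 0.0, 0.0, 1.0]] [[539.9, 0.0, 320.3], [0.0, 539.9, 243.4], [0.0, 0.0, 1.0]] ['camera_matrix', 'world_from_camera']
```

View pics/scene.png

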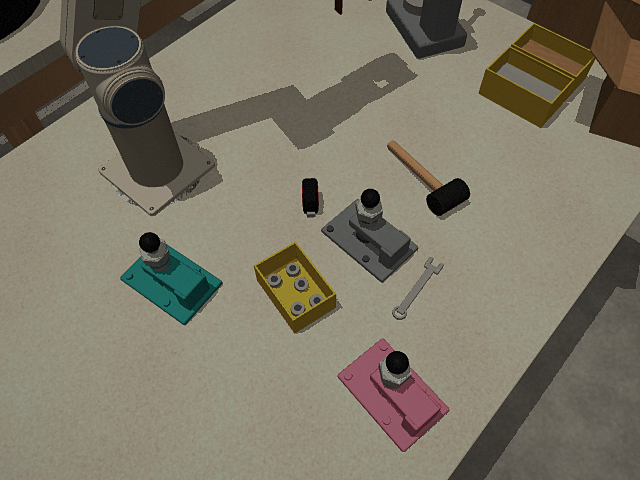

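View pics/top.png

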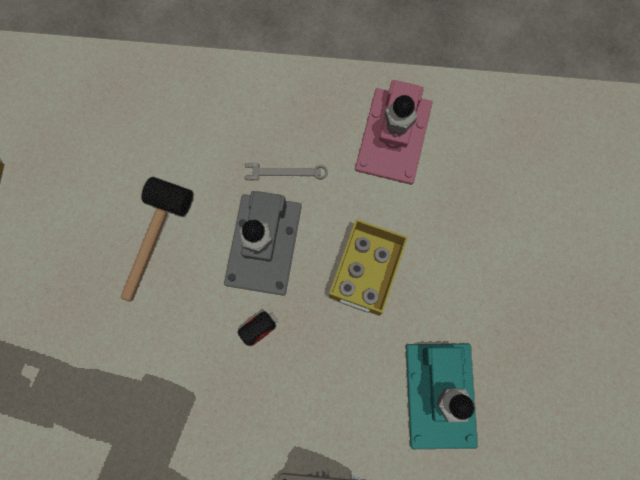

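Candidates: the grey fixture's ball is at scene (370,198) / top (253,231). The look-alikes are teal at (151,242)/(460,406) and pink at (397,361)/(403,106). I choose the grey one.

```bash
python3 - <<'E'
from h import *
rs=[]
for c,f,(u,v) in(('scene','scene.png',(370,198)),('top','top.png',(253,231))):
    im=cv2.imread('pics/'+f); i=ctrl.camera_info(c)
    m=(im.max(2)<45).astype(np.uint8); n,l,s,ce=cv2.connectedComponentsWithStats(m,connectivity=4)
    k=l[v,u]; print(c,s[k],ce[k]); cn=cv2.findContours((l==k).astype(np.uint8),0,1)[0][0]
    (x,y),r=cv2.minEnclosingCircle(cn); print(x,y,r); rs.append(ray(i,x,y))
p,e=tri(rs); print(p,e)
# base orientation in top view: corners of base (pixels by eye) at z=14
i=ctrl.camera_info('top')
for q in[(244,194),(301,202),(286,294),(226,286)]:
    o,d=ray(i,*q); print(q,(o+d*(14-o[2])/d[2]).round(1))
a=cv2.imread('pics/scene.png')[150:300,290:440];b=cv2.imread('pics/top.png')[170:320,190:340]
cv2.imwrite('pics/crop.png',np.hstack([cv2.resize(a,(400,400),interpolation=2),cv2.resize(b,(400,400),interpolation=2)]))
E
```

```text
scene [361 189  19  19 290] [369.86896552 198.03103448]
369.70928955078125 198.08139038085938 9.659314155578613
top [243 220  21  22 374] [252.77807487 230.32352941]
252.55430603027344 230.13348388671875 11.138433456420898
[544.48213552 191.83056053 158.85603601] [np.float64(0.24201003334741325), np.float64(0.24201003334741925)]
(244, 194) [655.2 242.   14. ]
(301, 202) [648.9 119.2  14. ]
(286, 294) [451.  129.8  14. ]
(226, 286) [455.8 254.3  14. ]
```

View pics/crop.png

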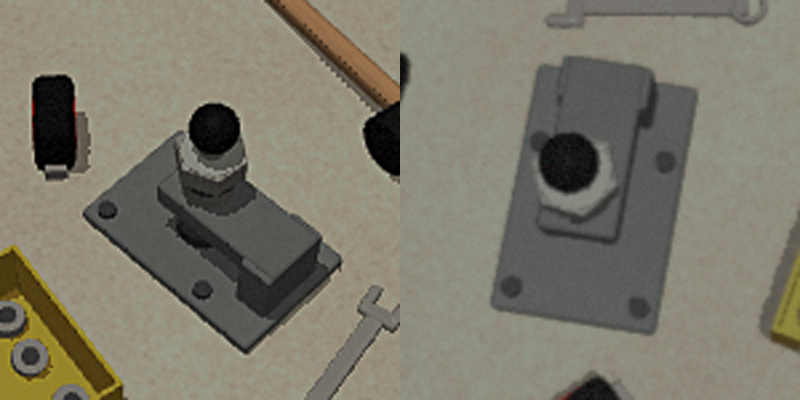

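The crop confirms the grey C-frame: black ball at scene (370,198) / top (253,230), z 159 as expected, with the nut just below it. I'll move above it, keeping the orientation, for a wrist check.

```bash
G='{"translation":[-400,-256,0],"angular":[0,0,0],"jaw":1}'; python3 -m creep '[{"translation":[-482,-308,0],"angular":[0,0,0],"jaw":1},{"translation":[-482,-308,0],"angular":[0,0,0],"jaw":1},{"translation":[-482,-308,0],"angular":[0,0,0],"jaw":1},{"translation":[-482,-308,0],"angular":[0,0,0],"jaw":1},{"translation":[-482,-308,0],"angular":[0,0,0],"jaw":1},{"translation":[-482,-308,0],"angular":[0,0,0],"jaw":1},{"translation":[-482,-308,0],"angular":[0,0,0],"jaw":1},{"translation":[-482,-308,0],"angular":[0,0,0],"jaw":1}]'
cat >> h.py <<'E'
from scipy.spatial.transform import Rotation as Ro
def st():
    o=ctrl.get_obs(); print({k:np.round(o[k],2).tolist() for k in('t','qpos','ee_pos','orientation','ft_force','moment','width','grasp_force')}); return o
def go(t,o=None):
    o=o or ctrl.get_obs(); R=Ro.from_rotvec(o['orientation']); print('tool shift',R.inv().apply(np.array(t)-o['ee_pos']).round(1))
E
python3 - <<'E'
from h import *
o=st(); go([544.5,191.8,222.6],o)
E
```

```text
t: 1.4
ee_pos: [495.8, 242.4, 223.0]
orientation: [0.38, 3.118, 0.001]
ft_force: [0.7, 1.0, -0.2]
width: 88.1
grasp_force: 0.0
{'t': 1.4, 'qpos': [0.43, 0.32, 1.79, 0.0, 1.03, -0.89], 'ee_pos': [495.8, 242.43, 222.96], 'orientation': [0.38, 3.12, 0.0], 'ft_force': [0.7, 0.98, -0.2], 'moment': [0.01, -0.01, -0.04], 'width': 88.07, 'grasp_force': 0.0}
tool shift [-59.4 -37.4   0.4]
```

```bash
python3 -c "
from h import *
im,i=snap('wrist','w1.png'); import pickle; pickle.dump(i,open('w1.pkl','wb'))"
python3 -m creep '[{"translation":[-59,-37,0],"angular":[0,0,0],"jaw":1},{"translation":[-59,-37,0],"angular":[0,0,0],"jaw":1},{"translation":[-59,-37,0],"angular":[0,0,0],"jaw":1},{"translation":[-59,-37,0],"angular":[0,0,0],"jaw":1},{"translation":[-59,-37,0],"angular":[0,0,0],"jaw":1},{"translation":[-59,-37,0],"angular":[0,0,0],"jaw":1},{"translation":[-59,-37,0],"angular":[0,0,0],"jaw":1},{"translation":[-59,-37,0],"angular":[0,0,0],"jaw":1}]'
python3 - <<'E'
from h import *
import pickle
i1=pickle.load(open('w1.pkl','rb'))
im,i=snap('wrist','w2.png'); pickle.dump(i,open('w2.pkl','wb'));st()
print(np.array(i['world_from_camera']).round(2).tolist())
for k,c in((i1,'w1'),(i,'w2')): print(c,'expected ball px',proj(k,[544.5,191.8,159]).round(1))
print(ctrl.look_for('wrist','ball'),ctrl.look_for('wrist','jam_nut'))
cv2.imwrite('pics/ww.png',np.hstack([cv2.resize(cv2.imread('pics/%s.png'%c),(400,300),interpolation=3) for c in('w1','w2')]))
E
```

```text
t: 2.45
ee_pos: [542.8, 194.1, 222.7]
orientation: [0.38, 3.118, 0.0]
ft_force: [-0.2, -0.1, 0.7]
width: 88.2
grasp_force: 0.0
{'t': 2.5, 'qpos': [0.32, 0.35, 1.74, -0.0, 1.05, -1.01], 'ee_pos': [542.82, 194.0, 222.7], 'orientation': [0.38, 3.12, 0.0], 'ft_force': [0.43, 0.24, -0.6], 'moment': [0.03, 0.01, 0.0], 'width': 87.55, 'grasp_force': 0.0}
[[0.24, -0.93, -0.26, 471.16], [0.97, 0.23, 0.07, 211.0], [-0.0, -0.27, 0.96, 384.79], [0.0, 0.0, 0.0, 1.0]]
w1 expected ball px [265.9 329. ]
w2 expected ball px [317.  251.1]
[{'rect': [282.2, 222.1, 347.1, 282.5], 'score': 0.86}] [{'rect': [270.5, 196.3, 360.4, 254.8], 'score': 0.58}]
```

View pics/ww.png

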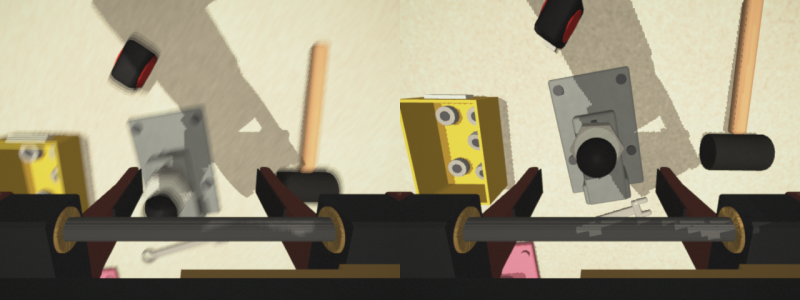

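w1 is motion-blurred. In w2 the ball sits at about (315,253) full-size, close to the predicted (317,251), with the nut visible around it. Next I'll refine the axis and measure the nut's edges.

```bash
python3 - <<'E'
from h import *
import pickle
i=pickle.load(open('w2.pkl','rb')); im=cv2.imread('pics/w2.png')
m=(im.max(2)<45).astype(np.uint8); n,l,s,ce=cv2.connectedComponentsWithStats(m,connectivity=4)
k=l[255,315]; cn=cv2.findContours((l==k).astype(np.uint8),0,1)[0][0];c,r=cv2.minEnclosingCircle(cn);print(c,r,s[k])
a=ray(ctrl.camera_info('scene'),369.7,198.08);b=ray(ctrl.camera_info('top'),252.55,230.13);w=ray(i,*c)
for rs in([a,b,w],[b,w],[a,w]):print(tri(rs))
cr=im[170:320,215:415]; cv2.imwrite('pics/w2c.png',cv2.resize(cr,(800,600),interpolation=2))
E
```

```text
(313.9624938964844, 252.21714782714844) 31.82289695739746 [ 283  221   63   63 3143]
(array([544.49699902, 190.81859707, 160.26772723]), [np.float64(0.39530856730785874), np.float64(1.0152501404425889), np.float64(1.0066222798656026)])
(array([542.34318602, 190.599867  , 167.41782294]), [np.float64(0.32564326893000733), np.float64(0.32564326893012935)])
(array([544.67487742, 190.20221707, 160.45402306]), [np.float64(0.520821561442356), np.float64(0.5208215614422436)])
```

View pics/w2c.png

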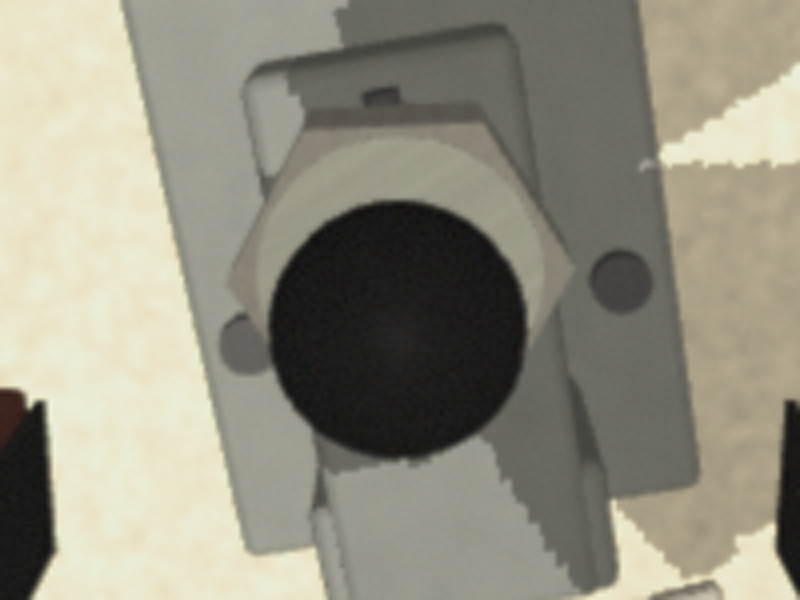

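Crop: the nut's corners are at left (272,241) and right (358.5,237) full-size, with a flat facing image-up, so a corner diagonal lies nearly along the jaw line. Next: compute the nut's yaw and axis.

```bash
python3 - <<'E'
from h import *
import pickle
i=pickle.load(open('w2.pkl','rb'))
for z in(130,133,136):
    P=[]
    for q in[(272,241.25),(358.5,236.75),(215+306/4,170+127/4),(215+487/4,170+125/4)]:
        o,d=ray(i,*q);P.append((o+d*(z-o[2])/d[2])[:2])
    v=P[1]-P[0];e=P[3]-P[2];print(z,np.linalg.norm(v),np.linalg.norm(e),'diag ang',np.arctan2(v[1],v[0]),np.arctan2(e[1],e[0]),'mid',(P[0]+P[1])/2)
o=st();R=Ro.from_rotvec(o['orientation']).as_matrix();print(R.round(3).tolist(),'tool y ang',np.arctan2(R[1,1],R[0,1]))
go([543.8,191,160.5-18.7],o)
E
```

```text
130 63.26122159929249 32.11505404197575 diag ang 1.3812966225385679 1.3382581862510543 mid [544.56954043 190.31225042]
133 62.51636063579871 31.736919546757186 diag ang 1.3812966225385686 1.3382581862510525 mid [543.70518193 190.55584446]
136 61.771499672304934 31.35878505153856 diag ang 1.3812966225385694 1.3382581862510539 mid [542.84082343 190.7994385 ]
{'t': 2.6, 'qpos': [0.32, 0.35, 1.74, -0.0, 1.05, -1.01], 'ee_pos': [542.84, 193.9, 222.65], 'orientation': [-0.38, -3.12, 0.0], 'ft_force': [0.07, 0.58, 0.25], 'moment': [0.01, 0.02, 0.02], 'width': 87.76, 'grasp_force': 0.0}
[[-0.971, 0.24, -0.0], [0.24, 0.971, -0.0], [0.0, -0.0, -1.0]] tool y ang 1.3279299883274818
tool shift [-1.6 -2.6 80.9]
```

```bash
python3 -m creep '[{"translation":[-2,-3,20],"angular":[0,0,0],"jaw":1},{"translation":[-2,-3,50],"angular":[0,0,0],"jaw":1},{"translation":[-2,-3,81],"angular":[0,0,0],"jaw":1},{"translation":[-2,-3,81],"angular":[0,0,0],"jaw":1},{"translation":[-2,-3,81],"angular":[0,0,0],"jaw":0.3},{"translation":[-2,-3,81],"angular":[0,0,0],"jaw":0.3},{"translation":[-2,-3,81],"angular":[0,0,0],"jaw":0.3},{"translation":[-2,-3,81],"angular":[0,0,0],"jaw":0.3}]'; python3 -c "
from h import *
st()"
```

```text
t: 3.6
ee_pos: [544.3, 190.6, 142.3]
orientation: [0.38, 3.118, 0.001]
ft_force: [-0.3, -0.3, -0.2]
width: 51.5
grasp_force: 0.0
{'t': 3.6, 'qpos': [0.32, 0.46, 1.8, -0.0, 0.89, -1.01], 'ee_pos': [544.33, 190.63, 142.27], 'orientation': [0.38, 3.12, 0.0], 'ft_force': [-0.32, -0.25, -0.16], 'moment': [0.01, -0.01, -0.01], 'width': 51.49, 'grasp_force': 0.0}
```

```bash
python3 -m creep '[{"translation":[0,0,0],"angular":[0,0,0],"jaw":0.3},{"translation":[0,0,0],"angular":[0,0,0],"jaw":0.3},{"translation":[0,0,0],"angular":[0,0,0],"jaw":0.3},{"translation":[0,0,0],"angular":[0,0,0],"jaw":0.3},{"translation":[0,0,0],"angular":[0,0,0],"jaw":0.3},{"translation":[0,0,0.1],"angular":[0,0,0.05],"jaw":0.3},{"translation":[0,0,0.3],"angular":[0,0,0.1],"jaw":0.3},{"translation":[0,0,0.5],"angular":[0,0,0.15],"jaw":0.3}]'; python3 -c "
from h import *
st()"
```

```text
t: 4.6
ee_pos: [544.2, 190.8, 141.4]
orientation: [0.615, 3.08, 0.001]
ft_force: [-1.0, 2.7, 4.1]
width: 40.7
grasp_force: 30.0
{'t': 4.6, 'qpos': [0.32, 0.46, 1.8, 0.0, 0.89, -0.86], 'ee_pos': [544.23, 190.77, 141.43], 'orientation': [0.62, 3.08, 0.0], 'ft_force': [-0.97, 2.7, 4.05], 'moment': [0.49, 0.17, 0.09], 'width': 40.7, 'grasp_force': 30.0}
```

```bash
python3 -m creep '[{"translation":[0,0,0.3],"angular":[0,0,0.08],"jaw":0.3},{"translation":[0,0,0.5],"angular":[0,0,0.16],"jaw":0.3},{"translation":[0,0,0.8],"angular":[0,0,0.24],"jaw":0.3},{"translation":[0,0,1],"angular":[0,0,0.32],"jaw":0.3},{"translation":[0,0,1.2],"angular":[0,0,0.4],"jaw":0.3},{"translation":[0,0,1.4],"angular":[0,0,0.46],"jaw":0.3},{"translation":[0,0,1.5],"angular":[0,0,0.5],"jaw":0.3},{"translation":[0,0,1.5],"angular":[0,0,0.5],"jaw":0.3}]'; python3 -c "
from h import *
st()"
```

```text
t: 5.6
ee_pos: [544.1, 190.6, 139.9]
orientation: [1.356, 2.834, 0.0]
ft_force: [-1.0, 3.1, 5.9]
width: 41.0
grasp_force: 30.0
{'t': 5.6, 'qpos': [0.32, 0.46, 1.8, 0.0, 0.88, -0.36], 'ee_pos': [544.1, 190.6, 139.91], 'orientation': [1.36, 2.83, 0.0], 'ft_force': [-1.0, 3.05, 5.87], 'moment': [0.32, 0.23, -0.04], 'width': 41.02, 'grasp_force': 30.0}
```

```bash
python3 -m creep '[{"translation":[0,0,0.2],"angular":[0,0,0.06],"jaw":0.3},{"translation":[0,0,0.4],"angular":[0,0,0.12],"jaw":0.3},{"translation":[0,0,0.5],"angular":[0,0,0.18],"jaw":0.3},{"translation":[0,0,0.7],"angular":[0,0,0.24],"jaw":0.3},{"translation":[0,0,0.9],"angular":[0,0,0.3],"jaw":0.3},{"translation":[0,0,1.1],"angular":[0,0,0.36],"jaw":0.3},{"translation":[0,0,1.3],"angular":[0,0,0.42],"jaw":0.3},{"translation":[0,0,1.4],"angular":[0,0,0.48],"jaw":0.3}]'; python3 -c "
from h import *
st()"
```

```text
t: 6.6
ee_pos: [544.2, 189.3, 139.1]
orientation: [1.989, 2.43, -0.003]
ft_force: [-3.8, -0.2, 12.6]
width: 41.0
grasp_force: 30.0
{'t': 6.6, 'qpos': [0.32, 0.46, 1.8, -0.0, 0.88, 0.12], 'ee_pos': [544.19, 189.27, 139.08], 'orientation': [1.99, 2.43, -0.0], 'ft_force': [-3.81, -0.24, 12.61], 'moment': [-0.04, 0.7, 0.64], 'width': 41.03, 'grasp_force': 30.0}
```

Moment 0.64 N·m against a 0.1 N·m drag, so the screw has bottomed. I'll give it a slight extra twist, hold, then open.

```bash
python3 -m creep '[{"translation":[0,0,0],"angular":[0,0,0.05],"jaw":0.3},{"translation":[0,0,0],"angular":[0,0,0.05],"jaw":0.3},{"translation":[0,0,0],"angular":[0,0,0.05],"jaw":0.3},{"translation":[0,0,0],"angular":[0,0,0],"jaw":1},{"translation":[0,0,0],"angular":[0,0,0],"jaw":1},{"translation":[0,0,0],"angular":[0,0,0],"jaw":1},{"translation":[0,0,0],"angular":[0,0,0],"jaw":1},{"translation":[0,0,-20],"angular":[0,0,0],"jaw":1}]';  python3 -m creep '[{"translation":[0,0,-65],"angular":[0,0,-0.15],"jaw":1},{"translation":[0,0,-65],"angular":[0,0,-0.3],"jaw":1},{"translation":[0,0,-65],"angular":[0,0,-0.48],"jaw":1},{"translation":[0,0,-65],"angular":[0,0,-0.66],"jaw":1},{"translation":[0,0,-65],"angular":[0,0,-0.84],"jaw":1},{"translation":[0,0,-65],"angular":[0,0,-1],"jaw":1},{"translation":[0,0,-65],"angular":[0,0,-1.15],"jaw":1},{"translation":[0,0,-65],"angular":[0,0,-1.15],"jaw":1}]'
python3 - <<'E'
from h import *
import pickle
o=st();im,i=snap('wrist','w3.png'); pickle.dump(i,open('w3.pkl','wb'))
print(proj(i,[544,190.7,157.5]))
cv2.imwrite('pics/w3c.png',cv2.resize(im[150:360,180:460,::-1],(800,600),interpolation=2))
E
```

```text
t: 7.6
ee_pos: [542.9, 190.1, 157.0]
orientation: [-1.99, -2.429, 0.005]
ft_force: [0.1, -0.2, -0.6]
width: 86.2
grasp_force: 0.0
t: 8.6
ee_pos: [544.0, 190.5, 223.2]
orientation: [-0.352, -3.122, 0.0]
ft_force: [-0.5, 0.1, -0.7]
width: 87.7
grasp_force: 0.0
{'t': 8.6, 'qpos': [0.32, 0.35, 1.74, -0.0, 1.05, -1.03], 'ee_pos': [544.01, 190.5, 223.17], 'orientation': [-0.35, -3.12, 0.0], 'ft_force': [-0.48, 0.06, -0.66], 'moment': [0.02, -0.01, -0.01], 'width': 87.66, 'grasp_force': 0.0}
[320.02482518 246.93655932]
```

View pics/w3c.png

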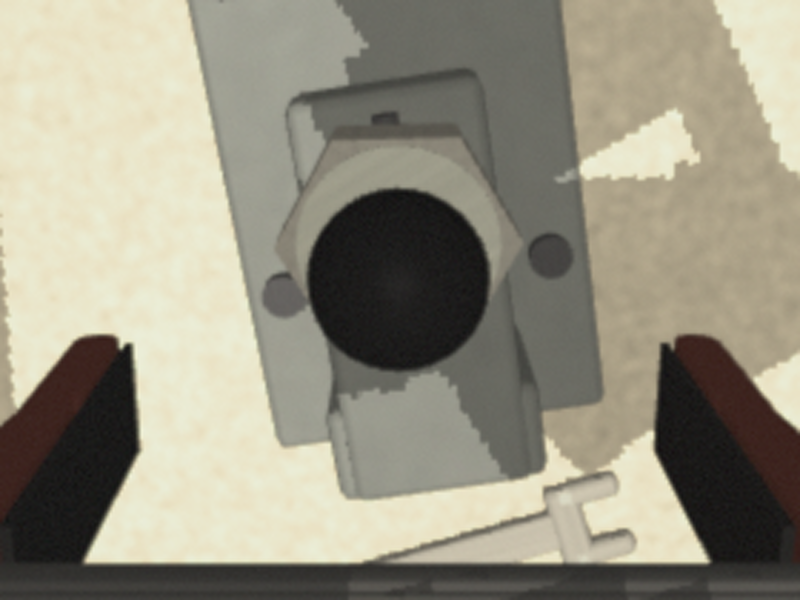

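The ball is at (319.7,247.7), predicted (320,247). The nut is unturned, with its diagonal at 1.37 rad. So: yaw −0.545 to face the flats, descend to a grasp height of about 130 mm, and close.

```bash
python3 -m creep '[{"translation":[0,0,10],"angular":[0,0,-0.18],"jaw":1},{"translation":[0,0,20],"angular":[0,0,-0.36],"jaw":1},{"translation":[0,0,30],"angular":[0,0,-0.545],"jaw":1},{"translation":[0,0,60],"angular":[0,0,-0.545],"jaw":1},{"translation":[0,0,90],"angular":[0,0,-0.545],"jaw":1},{"translation":[0,0,111.5],"angular":[0,0,-0.545],"jaw":1},{"translation":[0,0,111.5],"angular":[0,0,-0.545],"jaw":1},{"translation":[0,0,111.5],"angular":[0,0,-0.545],"jaw":1}]' && python3 -m creep '[{"translation":[0,0,0],"angular":[0,0,0],"jaw":0.5},{"translation":[0,0,0],"angular":[0,0,0],"jaw":0.5},{"translation":[0,0,0],"angular":[0,0,0],"jaw":0.5},{"translation":[0,0,0],"angular":[0,0,0],"jaw":0.5},{"translation":[0,0,0],"angular":[0,0,0],"jaw":0.5},{"translation":[0,0,0],"angular":[0,0,0],"jaw":0.5},{"translation":[0,0,0],"angular":[0,0,0],"jaw":0.5},{"translation":[0,0,0],"angular":[0,0,0],"jaw":0.5}]'; python3 -c "
from h import *
st()"
```

```text
t: 9.65
ee_pos: [544.6, 190.7, 112.5]
orientation: [-0.502, 3.1, 0.0]
ft_force: [-0.4, 0.1, -0.4]
width: 87.9
grasp_force: 0.0
t: 10.65
ee_pos: [544.1, 190.9, 112.1]
orientation: [-0.504, 3.101, 0.001]
ft_force: [-1.5, 3.4, 5.3]
width: 54.7
grasp_force: 30.0
{'t': 10.65, 'qpos': [0.32, 0.5, 1.81, 0.0, 0.83, -1.58], 'ee_pos': [544.12, 190.89, 112.06], 'orientation': [-0.5, 3.1, 0.0], 'ft_force': [-1.54, 3.37, 5.27], 'moment': [0.78, 0.47, 0.06], 'width': 54.72, 'grasp_force': 30.0}
```

```bash
python3 -m creep '[{"translation":[0,0,0.3],"angular":[0,0,0.1],"jaw":0.5},{"translation":[0,0,0.7],"angular":[0,0,0.24],"jaw":0.5},{"translation":[0,0,1.1],"angular":[0,0,0.38],"jaw":0.5},{"translation":[0,0,1.6],"angular":[0,0,0.52],"jaw":0.5},{"translation":[0,0,2],"angular":[0,0,0.66],"jaw":0.5},{"translation":[0,0,2.4],"angular":[0,0,0.8],"jaw":0.5},{"translation":[0,0,2.7],"angular":[0,0,0.9],"jaw":0.5},{"translation":[0,0,3],"angular":[0,0,1],"jaw":0.5}]'; python3 -c "
from h import *
st()"
```

```text
t: 11.65
ee_pos: [544.1, 190.7, 109.1]
orientation: [1.049, 2.961, 0.0]
ft_force: [-2.4, 2.9, 6.2]
width: 54.5
grasp_force: 30.0
{'t': 11.65, 'qpos': [0.32, 0.51, 1.81, 0.0, 0.82, -0.57], 'ee_pos': [544.12, 190.69, 109.06], 'orientation': [1.05, 2.96, 0.0], 'ft_force': [-2.39, 2.92, 6.2], 'moment': [0.53, 0.48, 0.16], 'width': 54.54, 'grasp_force': 30.0}
```

```bash
python3 -m creep '[{"translation":[0,0,0.2],"angular":[0,0,0.08],"jaw":0.5},{"translation":[0,0,0.5],"angular":[0,0,0.16],"jaw":0.5},{"translation":[0,0,0.7],"angular":[0,0,0.24],"jaw":0.5},{"translation":[0,0,1],"angular":[0,0,0.32],"jaw":0.5},{"translation":[0,0,1.2],"angular":[0,0,0.4],"jaw":0.5},{"translation":[0,0,1.4],"angular":[0,0,0.48],"jaw":0.5},{"translation":[0,0,1.7],"angular":[0,0,0.55],"jaw":0.5},{"translation":[0,0,1.8],"angular":[0,0,0.6],"jaw":0.5}]'; python3 -c "
from h import *
st()"
python3 -m creep '[{"translation":[0,0,0.1],"angular":[0,0,0.04],"jaw":0.5},{"translation":[0,0,0.2],"angular":[0,0,0.08],"jaw":0.5},{"translation":[0,0,0.4],"angular":[0,0,0.12],"jaw":0.5},{"translation":[0,0,0.5],"angular":[0,0,0.16],"jaw":0.5},{"translation":[0,0,0.6],"angular":[0,0,0.2],"jaw":0.5},{"translation":[0,0,0.7],"angular":[0,0,0.23],"jaw":0.5},{"translation":[0,0,0.7],"angular":[0,0,0.25],"jaw":0.5},{"translation":[0,0,0.8],"angular":[0,0,0.27],"jaw":0.5}]'; python3 -c "
from h import *
st()"
```

```text
t: 12.65
ee_pos: [543.9, 190.6, 107.2]
orientation: [-1.875, -2.521, 0.0]
ft_force: [-1.8, 2.8, 6.2]
width: 54.8
grasp_force: 30.0
{'t': 12.65, 'qpos': [0.32, 0.51, 1.81, -0.0, 0.82, 0.02], 'ee_pos': [543.93, 190.6, 107.25], 'orientation': [-1.88, -2.52, 0.0], 'ft_force': [-1.81, 2.83, 6.24], 'moment': [0.45, 0.58, 0.17], 'width': 54.85, 'grasp_force': 30.0}
t: 13.65
ee_pos: [543.9, 190.6, 106.5]
orientation: [-2.196, -2.247, 0.0]
ft_force: [-3.7, 3.8, 8.2]
width: 54.7
grasp_force: 30.0
{'t': 13.65, 'qpos': [0.32, 0.51, 1.81, -0.0, 0.82, 0.29], 'ee_pos': [543.89, 190.6, 106.55], 'orientation': [-2.2, -2.25, 0.0], 'ft_force': [-3.74, 3.82, 8.21], 'moment': [0.41, 0.69, 0.29], 'width': 54.68, 'grasp_force': 30.01}
```

The moment is rising (0.17 to 0.29), so the nut is probably touching the washer. Small steps now.

```bash
python3 -m creep '[{"translation":[0,0,0.1],"angular":[0,0,0.02],"jaw":0.5},{"translation":[0,0,0.1],"angular":[0,0,0.04],"jaw":0.5},{"translation":[0,0,0.2],"angular":[0,0,0.06],"jaw":0.5},{"translation":[0,0,0.2],"angular":[0,0,0.08],"jaw":0.5},{"translation":[0,0,0.3],"angular":[0,0,0.09],"jaw":0.5},{"translation":[0,0,0.3],"angular":[0,0,0.1],"jaw":0.5},{"translation":[0,0,0.3],"angular":[0,0,0.11],"jaw":0.5},{"translation":[0,0,0.3],"angular":[0,0,0.12],"jaw":0.5}]'; python3 -c "
from h import *
st()"
```

```text
t: 14.65
ee_pos: [543.9, 190.6, 106.3]
orientation: [-2.326, -2.112, 0.0]
ft_force: [-3.3, 2.9, 7.9]
width: 54.7
grasp_force: 30.0
{'t': 14.65, 'qpos': [0.32, 0.51, 1.81, -0.0, 0.82, 0.41], 'ee_pos': [543.87, 190.62, 106.31], 'orientation': [-2.33, -2.11, 0.0], 'ft_force': [-3.31, 2.92, 7.94], 'moment': [0.36, 0.77, 0.43], 'width': 54.74, 'grasp_force': 30.02}
```

```bash
python3 -m creep '[{"translation":[0,0,0.1],"angular":[0,0,0.02],"jaw":0.5},{"translation":[0,0,0.1],"angular":[0,0,0.04],"jaw":0.5},{"translation":[0,0,0.2],"angular":[0,0,0.05],"jaw":0.5},{"translation":[0,0,0.2],"angular":[0,0,0.06],"jaw":0.5},{"translation":[0,0,0.2],"angular":[0,0,0.07],"jaw":0.5},{"translation":[0,0,0.2],"angular":[0,0,0.08],"jaw":0.5},{"translation":[0,0,0.2],"angular":[0,0,0.08],"jaw":0.5},{"translation":[0,0,0.2],"angular":[0,0,0.08],"jaw":0.5}]'; python3 -c "
from h import *
st()"
```

```text
t: 15.65
ee_pos: [543.9, 190.6, 106.2]
orientation: [2.408, 2.018, -0.001]
ft_force: [-3.4, 2.7, 8.7]
width: 54.8
grasp_force: 30.0
{'t': 15.65, 'qpos': [0.32, 0.51, 1.81, -0.0, 0.82, 0.49], 'ee_pos': [543.88, 190.62, 106.18], 'orientation': [2.41, 2.02, -0.0], 'ft_force': [-3.41, 2.75, 8.65], 'moment': [0.36, 0.82, 0.42], 'width': 54.81, 'grasp_force': 30.03}
```

```bash
python3 -m creep '[{"translation":[0,0,0],"angular":[0,0,0.01],"jaw":0.5},{"translation":[0,0,0.1],"angular":[0,0,0.02],"jaw":0.5},{"translation":[0,0,0.1],"angular":[0,0,0.03],"jaw":0.5},{"translation":[0,0,0.1],"angular":[0,0,0.04],"jaw":0.5},{"translation":[0,0,0.1],"angular":[0,0,0.05],"jaw":0.5},{"translation":[0,0,0.1],"angular":[0,0,0.05],"jaw":0.5},{"translation":[0,0,0.2],"angular":[0,0,0.06],"jaw":0.5},{"translation":[0,0,0.2],"angular":[0,0,0.06],"jaw":0.5}]'; python3 -c "
from h import *
st()"
```

```text
t: 16.65
ee_pos: [543.9, 190.6, 106.1]
orientation: [2.466, 1.946, -0.001]
ft_force: [-3.1, 2.3, 9.8]
width: 54.8
grasp_force: 30.1
{'t': 16.65, 'qpos': [0.32, 0.51, 1.81, -0.0, 0.82, 0.55], 'ee_pos': [543.86, 190.62, 106.1], 'orientation': [2.47, 1.95, -0.0], 'ft_force': [-3.15, 2.33, 9.78], 'moment': [0.41, 0.9, 0.78], 'width': 54.78, 'grasp_force': 30.08}
```

```bash
python3 -m creep '[{"translation":[0,0,0],"angular":[0,0,0.005],"jaw":0.5},{"translation":[0,0,0],"angular":[0,0,0.01],"jaw":0.5},{"translation":[0,0,0],"angular":[0,0,0.01],"jaw":0.5},{"translation":[0,0,0],"angular":[0,0,0.01],"jaw":0.5},{"translation":[0,0,0],"angular":[0,0,0.01],"jaw":0.5},{"translation":[0,0,0],"angular":[0,0,0.01],"jaw":0.5},{"translation":[0,0,0],"angular":[0,0,0.01],"jaw":0.5},{"translation":[0,0,0],"angular":[0,0,0.01],"jaw":0.5}]'; python3 -c "
from h import *
st()"
```

```text
t: 17.65
ee_pos: [543.9, 190.6, 106.1]
orientation: [2.476, 1.933, -0.001]
ft_force: [-4.5, 2.1, 9.4]
width: 54.7
grasp_force: 30.1
{'t': 17.65, 'qpos': [0.32, 0.51, 1.81, -0.0, 0.82, 0.56], 'ee_pos': [543.85, 190.63, 106.12], 'orientation': [2.48, 1.93, -0.0], 'ft_force': [-4.53, 2.12, 9.35], 'moment': [0.46, 0.94, 0.86], 'width': 54.69, 'grasp_force': 30.08}
```

It is solid (0.86 N·m, up 0.08 for 0.01 rad), just under the boss limit. Stop here, release, rise clear and check.

```bash
python3 -m creep '[{"translation":[0,0,0],"angular":[0,0,0],"jaw":1},{"translation":[0,0,0],"angular":[0,0,0],"jaw":1},{"translation":[0,0,0],"angular":[0,0,0],"jaw":1},{"translation":[0,0,0],"angular":[0,0,0],"jaw":1},{"translation":[0,0,0],"angular":[0,0,0],"jaw":1},{"translation":[0,0,-30],"angular":[0,0,0],"jaw":1},{"translation":[0,0,-60],"angular":[0,0,0],"jaw":1},{"translation":[0,0,-90],"angular":[0,0,0],"jaw":1}]' && python3 -m creep '[{"translation":[0,0,-30],"angular":[0,0,-0.15],"jaw":1},{"translation":[0,0,-30],"angular":[0,0,-0.3],"jaw":1},{"translation":[0,0,-30],"angular":[0,0,-0.48],"jaw":1},{"translation":[0,0,-30],"angular":[0,0,-0.66],"jaw":1},{"translation":[0,0,-30],"angular":[0,0,-0.84],"jaw":1},{"translation":[0,0,-30],"angular":[0,0,-1],"jaw":1},{"translation":[0,0,-30],"angular":[0,0,-1.2],"jaw":1},{"translation":[0,0,-30],"angular":[0,0,-1.2],"jaw":1}]'
python3 - <<'E'
from h import *
o=st();im,i=snap('wrist','w4.png')
cv2.imwrite('pics/w4c.png',cv2.resize(im[150:360,180:460,::-1],(800,600),interpolation=2))
E
```

```text
t: 18.65
ee_pos: [543.9, 190.5, 196.3]
orientation: [-2.478, -1.931, 0.0]
ft_force: [0.9, 0.4, 0.5]
width: 87.4
grasp_force: 0.0
t: 19.65
ee_pos: [544.0, 190.5, 225.4]
orientation: [-0.957, -2.992, 0.0]
ft_force: [0.1, 0.5, -0.4]
width: 87.5
grasp_force: 0.0
{'t': 19.65, 'qpos': [0.32, 0.35, 1.74, -0.0, 1.06, -0.64], 'ee_pos': [544.0, 190.51, 225.43], 'orientation': [-0.96, -2.99, 0.0], 'ft_force': [0.06, 0.51, -0.41], 'moment': [-0.03, 0.0, 0.02], 'width': 87.51, 'grasp_force': 0.0}
```

View pics/w4c.png

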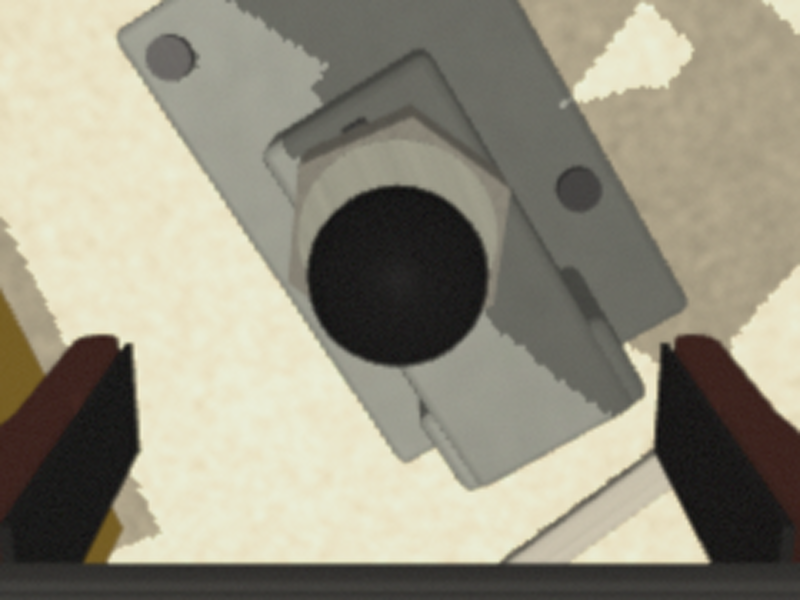

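The nut sits lower and has turned. The boss's marker at (355,125) is still on the fixture's −x side, and the gripper is clear of everything. Handing in.

```bash
python3 -c "
from workcell import ctrl
print(ctrl.close_job())"
```

```text
the job is handed in; nothing more can be done
None
```

The job is handed in: going by wrist torque, the stop screw is bottomed and the jam nut is locked solid at about 0.86 N·m, under the boss's 0.9 N·m; the boss looks untwisted, the gripper is clear and the other items were left alone; no verdict came back.

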